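# Tip a lamp power unit back and slide the inspection mirror under it

### The job

Of the two grey power units, tip the one in front of the sloping metal rest back on its rear edge until it leans fully on the rest. Then take the flat inspection mirror by its handle and slide its blade along the bench, straight in under the middle of the raised front, until it is under more than half of the unit's depth. Leave it lying there, and leave the other unit alone.

Things in the scene. Friction and masses are not known exactly. Their poses are not given: they have to be found in the camera images.
- unit: Unit to tip: upright grey box 60 (x) x 100 (y) x 160 mm (z), 0.8 kg, loose, its rear (+x) 4-8 mm before the rest's foot, square to 3 deg. Origin: centre of underside. Pushed near the top of its front (3 N) it rocks on its rear edge; past 21 deg it falls back and stays leaning at 30 deg, front bottom edge then 30 mm up and 52 mm before the rest's foot.
- rest: Fixed bare-metal rest: a plate 110 mm wide (y) rising from the bench, leaning back 30 degrees from vertical; top edge 117 mm high and 68 mm behind its foot. Origin: on the bench, middle of the foot of the slope. x points level from its front to its rear, z up.
- mirror: Flat mirror, 0.16 kg, lying on the bench: steel blade 130 (x) x 60 (y) x 4 mm with an upright black handle block 44 (x) x 20 mm (y), top 52 mm above the underside; grasp across the 20 mm. Origin: on the underside below the handle's middle. The blade reaches 100 mm ahead (+x, the tip that goes under the unit) and 30 mm behind; centre of mass 15 mm ahead.
- twin: The other power unit, identical in look and size (60 x 100 x 160 mm, loose), standing free with no rest behind it. To be left alone. Origin: centre of its underside.
Not all that is in view belongs to the job. What is shaped like the mirror but blue is not meant.

How it is judged:
By the outcome, as a careful person would: the job done as asked, in the order asked, and still so for the second after the job is handed in, with the robot touching nothing.
It also fails if it takes over 61 s, if anything falls off the work surface, if the arm or the gripper's body presses on something with over 40 N, if the wrist force passes 120 N, or if a joint passes its speed limit or range.

### The arm

A 6-joint arm with a two-finger parallel gripper is mounted at the origin on the work surface. World frame = base frame: x ahead of the robot, y to its left, z up, the work surface at z = 0. Lengths are in m, angles in rad, forces in N, time in s.
With the tool pointing down it reaches from about 0.375 to 0.9 m from the base axis. Payload 3.1 kg.
Tool frame: the origin (TCP) lies midway between the tips of the shut fingers; the grasp point (between the pads) lies 19 mm behind it; x points along the fingers, z is the direction in which the jaws open and shut, and the axes are right-handed (so a half turn about x gives the same grasp; the last joint's range is limited). The gripper opens to 87 mm and grips with 3 to 60 N. Pads are 19 mm wide; open, the fingers measure 117 mm over their backs; the gripper's body (75 mm by 190 mm) begins 51 mm behind the grasp point.
Start: joints at [-0.178, 0.527, 1.433, -0, 1.181, -0.178], TCP at [0.625, 0, 0.223] pointing down, gripper open.
Joint ranges: [-3.08, 3.08], [-0.75, 2.2], [0.22, 2.44], [-1.43, 4.57], [0, 2.65], [-2.85, 2.85]. Speed limits (rad/s): [2.79, 2.79, 3.14, 3.14, 3.14, 3.14].

### API

Orientations are given as a unit quaternion [x, y, z, w].
In Python, from rig import robot, optics, workorder gives the robot as it stands.
- The arm moves only by the tool arm_command, never from a script. Its argument "plan" is a list of rows, each a list of 7 numbers: the shift along the tool's x, y, z in cm, then the turn, a rotation vector about the tool's x, y, z in rad, then the finger opening in cm, from 0 to 8.7. In form: [[x, y, z, ax, ay, az, gripper], ...]. A call has 1 to 12 rows; each row shifts and turns the pose as measured when the row begins, along the tool's axes as they then stand; what a row does not reach is not made up. A row lasts 1/8 s, in which the tool goes at most 62.5 mm and 10.7 degrees, less where a joint would pass 70% of its speed; a pose out of reach is approached as far as the arm can. A call with a gripper value outside its range is refused whole. The fingers move at their own pace and stop on an object; "grip_force" is the grip in N (left out, the last holds). Time passes only in rows, so rows that do not move let the fingers close. It gives the time, the measured TCP pose, the force and the opening at its end, in the units of the state.
- robot.get_obs(): the state, without advancing time (a new reading comes with each control period).
- optics.camera(name): name is "scene" or "side" or "wrist"; returns (picture, depth): 480x640x3 uint8, blue, green, red; 480x640 float32, m along the optical axis (not along the pixel's ray), 0 where there is no reading.
- optics.camera_info(name): a dict with "mtx" (3x3 intrinsics, pixels), "k1" (the pictures are not rectified: a ray, as slopes to the right and down, at radius r is drawn at 1 + k1 r^2 times it, then the intrinsics apply), "position" and "rotation" of the camera in the world; the wrist camera has in their place "tool_from_camera" (4x4, takes a point from camera to tool coordinates, whose origin is the TCP and whose axes are the tool frame's). Camera axes: x right, y down, z forward; pixel columns grow to the right and rows downward; lengths in m; the calibration is good to about 2 mm. A picture is of the moment at which its call begins: read the wrist's pose just before it. camera_info takes no time and is no camera call.
- workorder.hand_in(): hands the job in, once; it reports no verdict.
The state is a dict: "time": time; "q": joint angles; "joint_velocities": joint speeds; "joint_torque": joint torques, N m; "position": TCP position; "tool_rot": TCP orientation; "ft_force": force on the tool from outside, world axes, zero at the start; "moment": the same for the moment, N m; "grip_width": finger opening in m.
Only numpy, scipy, OpenCV 4.12 (cv2) and the standard library are available. Lean on these libraries where they do the work, as an engineer would, in place of code of your own. Each camera call takes 0.05 s, during which the arm holds its last target. There are 200 camera calls.

## Working session

There is one attempt and no reset: what is moved stays moved. The work goes in short steps, Python scripts to look and compute and a tool call to move; the robot and the scene stay as the last step left them, time stands still between calls to the robot, and variables do not carry over. Pictures are saved under pics/ and viewed, about 8 in all and at most 12, crops included, and the job is handed in when it is done.

Besides the shell and the picture viewer there is one more tool, called after "Request:" as a command line: name --pt "numbers of a row" for each row, then --argument value for the rest. arm_command: Moves the arm, as the interface text tells. Its arguments: {"type":"object","properties":{"plan":{"type":"array"},"grip_force":{"type":"number"}},"required":["plan"]}

```bash
mkdir -p pics
cat > h.py <<'E'
import numpy as np, cv2
from rig import robot, optics, workorder
from scipy.spatial.transform import Rotation as R
def cam(n):
    o=robot.get_obs(); im,d=optics.camera(n); c=optics.camera_info(n)
    if n=="wrist":
        T=np.eye(4);T[:3,:3]=R.from_quat(o["tool_rot"]).as_matrix();T[:3,3]=o["position"]
        M=T@np.array(c["tool_from_camera"])
    else:
        M=np.eye(4);r=np.array(c["rotation"]);M[:3,:3]=r if r.shape==(3,3) else R.from_quat(r).as_matrix();M[:3,3]=c["position"]
    return im,d,np.array(c["mtx"]),c["k1"],M
def slopes(px,K,k1):
    px=np.asarray(px,float).reshape(-1,1,2)
    return cv2.undistortPoints(px,K,np.array([k1,0,0,0.]))[:,0]
def cloud(d,K,k1,M):
    v,u=np.mgrid[0:480,0:640]
    s=slopes(np.stack([u.ravel(),v.ravel()],1),K,k1).reshape(480,640,2)
    P=np.dstack([s,np.ones((480,640))])*d[...,None]
    return P@M[:3,:3].T+M[:3,3]
def onplane(px,z,K,k1,M):
    s=slopes(px,K,k1);r=np.c_[s,np.ones(len(s))]@M[:3,:3].T
    return M[:3,3]+r*((z-M[2,3])/r[:,2])[:,None]
E
python3 - <<'E'
from h import *
o=robot.get_obs();print(o)
for n in["scene","side"]:
    im,d,K,k1,M=cam(n);print(n,M.round(3).tolist(),k1,K[0,0])
    cv2.imwrite(f"pics/{n}0.png",im);P=cloud(d,K,k1,M);P[d==0]=np.nan;np.savez(f"{n}0.npz",im=im,P=P,K=K,k1=k1,M=M)
E
```

```text
{'time': 0.0, 'q': array([-1.78517714e-01,  5.28465504e-01,  1.43390694e+00, -1.83105514e-05,
        1.18136539e+00, -1.78488521e-01]), 'joint_velocities': array([ 6.82726169e-05,  1.62177676e-03, -2.25851479e-03, -2.15967155e-04,
        2.01174965e-04, -1.29096079e-03]), 'joint_torque': array([-5.45745443e-04, -4.40045428e+01, -1.76593530e+01,  6.32597599e-02,
        5.83207863e-02, -1.53719384e-04]), 'position': array([6.24272026e-01, 1.44489450e-04, 2.21570553e-01]), 'tool_rot': array([1.36630554e-04, 7.07853820e-01, 1.20916856e-04, 7.06358929e-01]), 'ft_force': array([ 0.10249121, -0.87978073,  0.11740579]), 'moment': array([-0.03957116,  0.01695809,  0.01283626]), 'grip_width': 0.08677261372217183}
scene [[0.784, 0.345, -0.516, 0.888], [0.621, -0.443, 0.647, -0.53], [-0.005, -0.827, -0.562, 0.483], [0.0, 0.0, 0.0, 1.0]] 0.027799491809368766 514.3269365249496
side [[0.661, -0.564, 0.495, 0.072], [-0.751, -0.494, 0.438, -0.391], [-0.002, -0.661, -0.75, 0.652], [0.0, 0.0, 0.0, 1.0]] -0.1262085896908048 552.2475371820183
```

View pics/scene0.png

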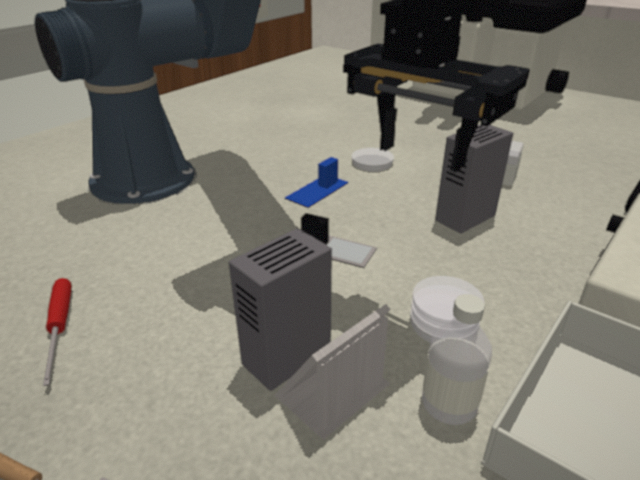

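View pics/side0.png

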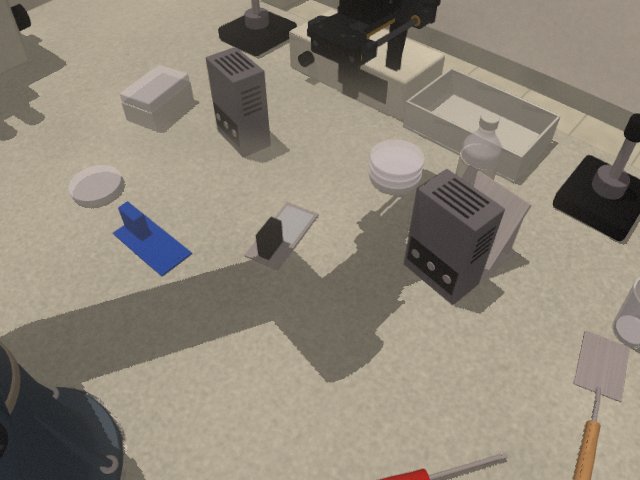

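Side view: the unit to tip is at (455,235), with the sloping rest behind it at (510,220). The twin at (240,100) has no rest behind it. The mirror, with a black handle and steel blade, is at (275,235). The blue lookalike at (150,240) is not meant. In the scene view the same four are at (283,310), (475,180), (325,240) and (320,180). The unit's front, with the knobs, faces roughly towards the robot.

Run:
```python
from h import *
S={n:np.load(f"{n}0.npz") for n in["scene","side"]}
def box(n,win,zr,extra=None):
    P=S[n]["P"];im=S[n]["im"].astype(int)
    u0,v0,u1,v1=win;m=np.zeros((480,640),bool);m[v0:v1,u0:u1]=1
    m&=(P[...,2]>zr[0])&(P[...,2]<zr[1])
    if extra is not None:m&=extra(im)
    m=cv2.erode(m.astype(np.uint8),np.ones((2,2)))>0
    q=P[m];r=cv2.minAreaRect(q[:,:2].astype(np.float32)*1000)
    print(n,len(q),np.median(q[:,2]).round(4),[np.round(x,1) for x in r],cv2.boxPoints(r).round(0).tolist());return q
print("unit top");[box(n,w,(.15,.17)) for n,w in[("scene",(215,215,345,300)),("side",(400,160,520,245))]]
print("twin top");[box(n,w,(.15,.17)) for n,w in[("side",(200,40,280,100))]]
print("handle top");[box(n,w,(.046,.06),lambda i:i.max(2)<90) for n,w in[("scene",(290,205,340,250)),("side",(250,210,290,265))]]
print("rest");q=box("scene",(270,300,395,440),(.02,.122),lambda i:i.max(2)>85)
c=q.mean(0);_,_,V=np.linalg.svd(q-c);n=V[2];print("plane n",n.round(3),"c",c.round(3), "foot yaw", np.degrees(np.arctan2(n[1],n[0])))
n=n*np.sign(n[0]);h=n[:2]/np.linalg.norm(n[:2]);a=q[:,:2]@h;b=q[:,:2]@[-h[1],h[0]]
print("foot dist along h",(n@c)/np.linalg.norm(n[:2]),"h",h.round(3),"lat",np.percentile(b,[1,50,99]))
big=[cv2.resize(S["side"]["im"][190:290,210:340],None,fx=3,fy=3),cv2.resize(S["side"]["im"][160:310,390:540],(300,300))]
cv2.imwrite("pics/crop1.png",np.hstack(big))
# blade: outline on z=.004
for n,w in[("side",(235,195,325,275))]:
    P=S[n]["P"];u0,v0,u1,v1=w;z=P[v0:v1,u0:u1,2];print("z bench",np.nanmedian(z))
```

```text
unit top
scene 3291 0.1595 [array([ 568.2, -195.7]), array([101.2,  60.2]), np.float64(81.1)] [[531.0, -241.0], [590.0, -250.0], [606.0, -150.0], [546.0, -141.0]]
side 2715 0.1592 [array([ 563.7, -195.1]), array([98.5, 60.6]), np.float64(81.0)] [[526.0, -239.0], [586.0, -248.0], [601.0, -151.0], [541.0, -142.0]]
twin top
side 1199 0.1589 [array([591.6, 260.3]), array([97.6, 59.4]), np.float64(76.7)] [[551.0, 220.0], [609.0, 206.0], [632.0, 301.0], [574.0, 315.0]]
handle top
scene 167 0.0507 [array([436. ,  25.9]), array([38.7, 16.2]), np.float64(13.6)] [[415.0, 29.0], [419.0, 13.0], [457.0, 23.0], [453.0, 38.0]]
side 266 0.0511 [array([430.8,  27.2]), array([40.8, 18.3]), np.float64(13.8)] [[409.0, 31.0], [413.0, 13.0], [453.0, 23.0], [448.0, 41.0]]
rest
scene 5069 0.0762 [array([ 648.4, -201.7]), array([111.9,  62.8]), np.float64(81.0)] [[609.0, -252.0], [671.0, -262.0], [688.0, -151.0], [626.0, -141.0]]
plane n [-0.968  0.249  0.026] c [ 0.673 -0.214  0.074] foot yaw 165.5798864217931
foot dist along h 0.7029055544864548 h [ 0.968 -0.249] lat [-0.09010897 -0.04196253  0.01900628]
z bench 0.0002593777039172629
```

View pics/crop1.png

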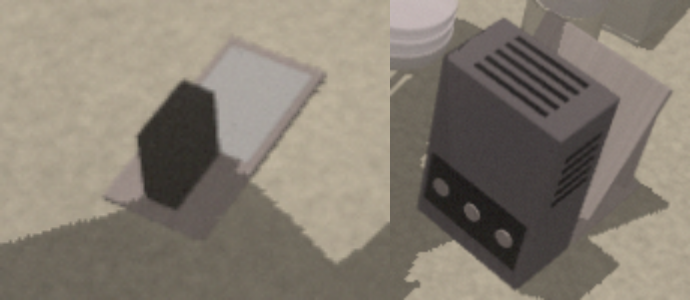

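The crop confirms both targets: the black-handled steel mirror, and the unit with the rest right behind it. The unit is at (566,-195) mm with its +x at yaw -9°. The mirror is at (433,27) mm, yaw about 14°. I'm moving in front of the unit with the fingers shut.

Request:
arm_command --pt "0 -4.6 -3.2 0 0 0 0" --pt "0 -4.6 -3.2 0 0 0 0" --pt "0 -4.6 -3.2 0 0 0 0" --pt "0 -4.6 -3.2 0 0 0 0" --pt "0 0 0 0.157 0 0 0" --pt "0 0 0 0 0 0 0" --pt "0 0 0 0 0 0 0" --pt "0 0 0 0 0 0 0" --grip_force 20

```text
time: 1.1
position: [0.4926, -0.1879, 0.2189]
tool_rot: [0.054, 0.707, -0.053, 0.703]
ft_force: [-0.2, 0.8, 0.2]
grip_width: 0.0151
```

Request:
arm_command --pt "3.9 0.2 0 0 0 0 0" --pt "3.8 0.2 0 0 0 0 0" --pt "0 0 1.5 0 0 0 0" --pt "0 0 0.5 0 0 0 0" --pt "0 0 0 0 0 0 0"

```text
time: 1.72
position: [0.519, -0.1863, 0.1436]
tool_rot: [0.05, 0.704, -0.052, 0.706]
ft_force: [1.3, -1.0, 0.1]
grip_width: 0.0004
```

Run:
```python
from h import *
print(robot.get_obs());im,d,K,k1,M=cam("side");im2=cam("scene")[0]
cv2.imwrite("pics/v2.png",np.hstack([im[100:340,340:640],cv2.resize(im2[180:440,200:420],(203,240))]))
```

```text
{'time': 1.725, 'q': array([-5.46651874e-01,  5.35771940e-01,  1.69703297e+00, -1.40837878e-03,
        9.04963155e-01, -4.02035303e-01]), 'joint_velocities': array([ 0.00549455, -0.01033689, -0.02283141,  0.00062926,  0.00593102,
        0.00034784]), 'joint_torque': array([ 1.32259421e-02, -3.94292235e+01, -1.32593286e+01,  5.17810299e-02,
        3.57761804e-02,  6.37119723e-03]), 'position': array([ 0.51897166, -0.18625888,  0.14357047]), 'tool_rot': array([ 0.04981251,  0.70425596, -0.05174549,  0.70630352]), 'ft_force': array([ 1.27133136, -0.96192456,  0.1235596 ]), 'moment': array([-0.03051188, -0.02053098,  0.01873784]), 'grip_width': 0.0004320424661737319}
```

View pics/v2.png

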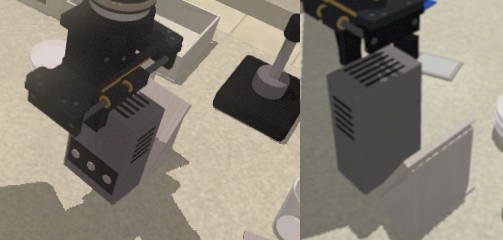

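The shut fingers stand at the middle of the unit's front near its top (left crop about (105,110)), and the unit is still upright. Pushing now.

Request:
arm_command --pt "0 0 0.6 0 0 0 0" --pt "0 0 0.6 0 0 0 0" --pt "0 0 0.6 0 0 0 0" --pt "0 0 0.6 0 0 0 0" --pt "0 0 0.6 0 0 0 0" --pt "0 0 0.6 0 0 0 0" --pt "0 0 0.6 0 0 0 0" --pt "0 0 0 0 0 0 0"

```text
time: 2.82
position: [0.5627, -0.193, 0.1451]
tool_rot: [0.05, 0.704, -0.052, 0.707]
ft_force: [-0.5, 0.0, 0.4]
grip_width: 0.0002
```

Run:
```python
from h import *
o=robot.get_obs();print(o["position"],o["ft_force"]);im,d,K,k1,M=cam("side");im2=cam("scene")[0]
cv2.imwrite("pics/v3.png",np.hstack([im[100:340,340:640],cv2.resize(im2[180:440,200:420],(203,240))]))
```

```text
[ 0.5627073  -0.19303555  0.14507591] [-0.46980081  0.02510848  0.35148308]
```

View pics/v3.png

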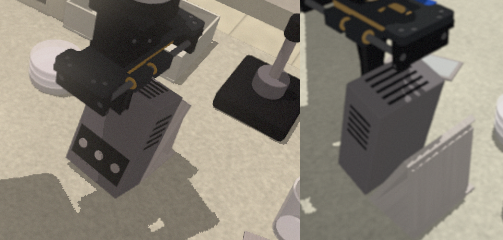

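The unit is rocking on its rear edge, at roughly 15-20°. I'm continuing slowly past the balance point.

Request:
arm_command --pt "0 0 0.4 0 0 0 0" --pt "0 0 0.4 0 0 0 0" --pt "0 0 0.4 0 0 0 0" --pt "0 0 0.4 0 0 0 0" --pt "0 0 0.5 0 0 0 0" --pt "0 0 0.5 0 0 0 0" --pt "0 0 0.4 0 0 0 0" --pt "0 0 0 0 0 0 0"

```text
time: 3.92
position: [0.5941, -0.1975, 0.1451]
tool_rot: [0.05, 0.704, -0.052, 0.706]
ft_force: [0.5, -0.5, 0.0]
grip_width: 0.0004
```

Run:
```python
from h import *
o=robot.get_obs();print(o["position"],o["ft_force"]);im,d,K,k1,M=cam("side");im2=cam("scene")[0]
cv2.imwrite("pics/v4.png",np.hstack([im[100:340,340:640],cv2.resize(im2[180:440,200:420],(203,240))]))
```

```text
[ 0.59405956 -0.19749608  0.14506576] [ 0.47866228 -0.51582756  0.04910834]
```

View pics/v4.png

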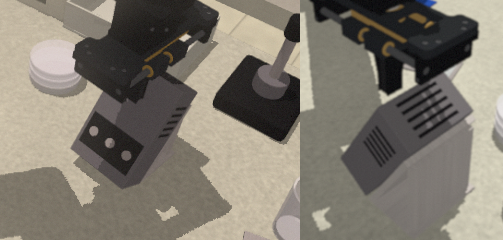

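It fell back and leans on the rest. I'm retreating and turning for the mirror.

Request:
arm_command --pt "-0.5 0 -5 0 0 0 0" --pt "-3 0 -5 0 0 0 4" --pt "-4 4 -2 0.17 0 0 4" --pt "0 5 1 0.17 0 0 4" --pt "0 5 1 0.17 0 0 4" --pt "0 0 0 0.17 0 0 4" --pt "0 0 0 0.17 0 0 4" --pt "0 0 0 0.17 0 0 4" --pt "0 0 0 0.17 0 0 4" --pt "0 0 0 0 0 0 4"

```text
time: 5.28
position: [0.5341, -0.053, 0.2224]
tool_rot: [0.448, 0.545, -0.448, 0.549]
ft_force: [0.3, -0.4, 0.4]
grip_width: 0.04
```

Run:
```python
from h import *
o=robot.get_obs();print(o["position"],o["grip_width"],R.from_quat(o["tool_rot"]).as_matrix().round(3).tolist())
for n,w in(("scene",(215,200,480,440)),("side",(380,140,560,330))):
    im,d,K,k1,M=cam(n);P=cloud(d,K,k1,M);cv2.imwrite(f"pics/{n}5.png",im)
    x=P[...,0];y=P[...,1];z=P[...,2]
    h=np.array([.9877,-.1564]);a=(x-.566)*h[0]+(y+.1955)*h[1];l=(x-.566)*.1564+(y+.1955)*.9877
    g=(d>0)&(im.max(2)<110)&(abs(l)<.07)&(a>-.06)&(a<.2)&(z>.015)&(z<.19)
    q=np.c_[a[g],l[g],z[g]]
    # top face: points near normal (sin30,cos30)
    s=q[:,0]*.5+q[:,2]*.866; t=q[s>np.percentile(s,99.5)-.005]
    print(n,len(q),"topface a,z:",t[:,[0,2]].min(0),t[:,[0,2]].max(0),"l",np.percentile(t[:,1],[1,99]))
    if n=="side":
        f=q[(q[:,2]>.05)&(q[:,2]<.15)&(abs(q[:,1])<.035)]
        fr=f[(f[:,0]<np.interp(f[:,2],[.03,.17],[.0,.08])+.0)]
        print("front slope deg",np.degrees(np.arctan(np.polyfit(fr[:,2],fr[:,0],1)[0])),len(fr),"a at z=.03",np.polyval(np.polyfit(fr[:,2],fr[:,0],1),.03), "zmin front", q[:,2].min())
```

```text
[ 0.53410063 -0.05296978  0.22235689] 0.03996287501418813 [[0.005, 0.98, 0.199], [-0.004, 0.199, -0.98], [-1.0, 0.004, 0.004]]
scene 12859 topface a,z: [0.06339803 0.13369059] [0.11508573 0.16714307] l [-0.04835133  0.04830463]
side 9595 topface a,z: [0.05793413 0.13555136] [0.11253938 0.16777857] l [-0.04756092  0.04699511]
front slope deg 32.53722762111995 3991 a at z=.03 -0.023809313391633093 zmin front 0.015011632781818829
```

View pics/side5.png

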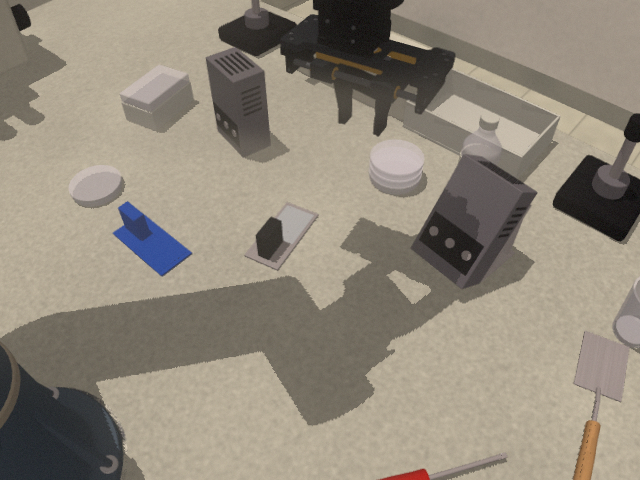

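The side view at (470,225) shows the unit leaning on the rest. Both cameras put its top face within 3 mm of the expected 30° lean, with the bottom front edge about 20 mm before the old centre and laterally unchanged. The twin (240,100) is untouched. Next I go over the mirror and check it from near.

Request:
arm_command --pt "0 -2.8 -3.3 0 0 0 5" --pt "0 -2.8 -3.3 0 0 0 5" --pt "0 -2.8 -3.3 -0.038 0 0 5" --pt "3.0 0 0 0 0 0 5" --pt "0 0 0 0 0 0 5" --pt "0 0 0 0 0 0 5"

```text
time: 6.12
position: [0.4305, 0.0282, 0.1923]
tool_rot: [0.434, 0.555, -0.433, 0.562]
ft_force: [1.3, 0.6, -0.3]
grip_width: 0.0501
```

Run:
```python
from h import *
o=robot.get_obs();Rt=R.from_quat(o["tool_rot"]).as_matrix();print(o["position"],Rt.round(3).tolist())
im,d,K,k1,M=cam("wrist");P=cloud(d,K,k1,M);cv2.imwrite("pics/w6.png",im)
g=(d>0)&(P[...,2]>.044)&(P[...,2]<.058)&(abs(P[...,0]-.433)<.05)&(abs(P[...,1]-.027)<.05)
q=P[g];print(g.sum());r=cv2.minAreaRect(q[:,:2].astype(np.float32)*1000);print(r,np.median(q[:,2]))
c=np.array([*r[0],0])/1000-o["position"];c[2]=0;print("tool shift mm",(Rt.T@c*1000).round(1), "tool y yaw",np.degrees(np.arctan2(Rt[1,1],Rt[0,1])))
```

```text
[0.43050393 0.02816883 0.19232193] [[0.009, 0.969, 0.248], [-0.004, 0.248, -0.969], [-1.0, 0.007, 0.006]]
1432
((432.0661315917969, 31.282939910888672), (43.70302963256836, 19.99941062927246), 13.198485374450684) 0.050751410857216434
tool shift mm [-0.   2.3 -2.6] tool y yaw 14.35136754446628
```

View pics/w6.png

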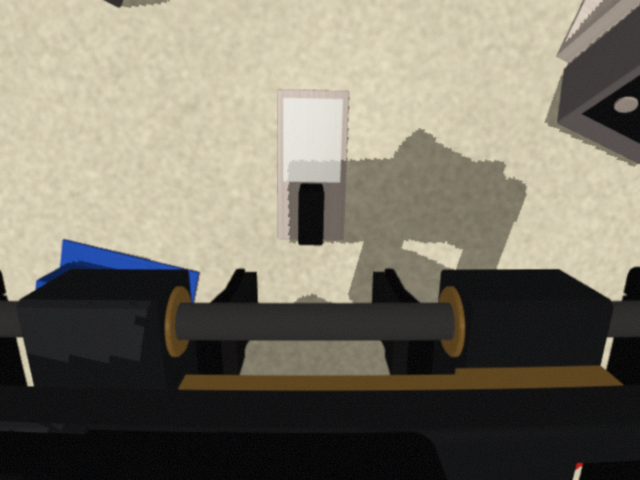

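The near view shows the black handle at (311,213) between the open fingers, with the blue one off to the left at (115,265). Centring, levelling the tool and descending.

Request:
arm_command --pt "0 0.2 -0.2 0.02 0.006 -0.008 5" --pt "5.5 0 0 0 0 0 5" --pt "5.5 0 0 0 0 0 5" --pt "3.0 0 0 0 0 0 5" --pt "0 0 0 0 0 0 5"

```text
time: 6.8
position: [0.4425, 0.0281, 0.0524]
tool_rot: [0.443, 0.548, -0.438, 0.558]
ft_force: [0.3, -1.5, 0.4]
grip_width: 0.0496
```

Run:
```python
from h import *
o=robot.get_obs();Rt=R.from_quat(o["tool_rot"]).as_matrix();print(o["position"],Rt.round(4).tolist())
im,d,K,k1,M=cam("wrist");P=cloud(d,K,k1,M)
g=(d>0)&(P[...,2]>.044)&(P[...,2]<.058)&(abs(P[...,0]-.433)<.04)&(abs(P[...,1]-.029)<.02)
q=P[g];print(g.sum());r=cv2.minAreaRect(q[:,:2].astype(np.float32)*1000);print(r,np.median(q[:,2]))
```

```text
[0.44252628 0.02805064 0.0523537 ] [[0.0151, 0.9746, 0.2233], [-0.003, 0.2233, -0.9747], [-0.9999, 0.014, 0.0063]]
2462
((432.4223937988281, 31.53565216064453), (43.91519546508789, 19.850807189941406), 13.008916854858398) 0.05064048295356652
```

Request:
arm_command --pt "0 -0.9 -0.5 0 0.006 -0.014 5" --pt "0 0 0 0 0 0 5"

```text
time: 7.1
position: [0.4346, 0.0307, 0.0555]
tool_rot: [0.442, 0.551, -0.44, 0.555]
ft_force: [-0.4, -0.2, -0.2]
grip_width: 0.0499
```

```bash
cat > st.py <<'E'
from h import *
o=robot.get_obs();Rt=R.from_quat(o["tool_rot"]).as_matrix();print(o["time"],o["position"].round(4),o["ft_force"].round(1),o["grip_width"].round(4),Rt.round(4).tolist())
E
python3 st.py
```

```text
Traceback (most recent call last):
  File "st.py", line 2, in <module>
    o=robot.get_obs();Rt=R.from_quat(o["tool_rot"]).as_matrix();print(o["time"],o["position"].round(4),o["ft_force"].round(1),o["grip_width"].round(4),Rt.round(4).tolist())
                                                                                                                              ^^^^^^^^^^^^^^^^^^^^^
AttributeError: 'float' object has no attribute 'round'
```

Request:
arm_command --pt "2.0 -0.2 0 0 0 0 5" --pt "1.5 -0.1 0 0 0 0 5" --pt "0.7 0 0 0 0 0 5" --pt "0 0 0 0 0 0 5"

```text
time: 7.6
position: [0.4359, 0.0295, 0.0169]
tool_rot: [0.443, 0.547, -0.438, 0.559]
ft_force: [0.3, 0.2, 0.5]
grip_width: 0.0498
```

```bash
sed -i 's/o\["grip_width"\].round(4)/o["grip_width"]/' st.py; python3 st.py
```

```text
7.6 [0.4359 0.0295 0.0169] [0.3 0.2 0.5] 0.04981206160401249 [[0.0177, 0.9745, 0.2235], [-0.0036, 0.2236, -0.9747], [-0.9998, 0.0164, 0.0074]]
```

Request:
arm_command --pt "0.3 -0.3 -0.2 0 0.006 -0.016 5" --pt "0 0 0 0 0 0 5" --pt "0 0 0 0 0 0 5"

```text
time: 7.98
position: [0.4333, 0.0308, 0.0149]
tool_rot: [0.441, 0.552, -0.44, 0.554]
ft_force: [0.5, 0.4, 1.1]
grip_width: 0.0501
```

```bash
python3 st.py
```

```text
7.975 [0.4333 0.0308 0.0149] [0.5 0.4 1.1] 0.050142847574999906 [[0.0023, 0.9746, 0.2237], [-0.0017, 0.2237, -0.9746], [-1.0, 0.0018, 0.0021]]
```

Level and centred. Gripping.

Request:
arm_command --pt "0 0 0 0 0 0 1.5" --pt "0 0 0 0 0 0 1.5" --pt "0 0 0 0 0 0 1.5" --pt "0 0 0 0 0 0 1.5" --pt "0 0 0 0 0 0 1.5" --pt "-0.8 0 0 0 0 0 1.5" --pt "0 0 0 0 0 0 1.5" --grip_force 25

```text
time: 8.85
position: [0.4331, 0.0308, 0.0235]
tool_rot: [0.44, 0.552, -0.441, 0.554]
ft_force: [0.7, 0.2, -0.9]
grip_width: 0.02
```

```bash
python3 st.py
```

```text
8.85 [0.4331 0.0308 0.0235] [ 0.7  0.2 -0.9] 0.02004498786382478 [[0.0018, 0.9746, 0.2237], [-0.0016, 0.2237, -0.9746], [-1.0, 0.0014, 0.0019]]
```

Request:
arm_command --pt "0 -1.4 3.8 0 0 0 1.5" --pt "0 -1.4 3.8 0 0 0 1.5" --pt "0 -1.4 3.8 0 0 0 1.5" --pt "0 -1.4 3.8 0 0 0 1.5" --pt "0 -1.3 3.8 0 0 0 1.5" --pt "0 0 0 0.13 0 0 1.5" --pt "0 0 0 0.13 0 0 1.5" --pt "0 0 0 0.13 0 0 1.5" --pt "0 0 0 0 0 0 1.5"

```text
time: 9.98
position: [0.4095, -0.1779, 0.0243]
tool_rot: [0.542, 0.452, -0.541, 0.457]
ft_force: [-0.3, 0.3, -1.4]
grip_width: 0.0198
```

```bash
python3 st.py
python3 - <<'E'
from h import *
im,d,K,k1,M=cam("wrist");P=cloud(d,K,k1,M);cv2.imwrite("pics/w7.png",im);np.savez("w7.npz",im=im,P=P,d=d)
x,y,z=P[...,0],P[...,1],P[...,2]
# front face / bottom front edge in wrist cloud
g=(d>0)&(im.max(2)<120)&(z>.022)&(z<.15)&(x>.5)&(x<.68)&(y<-.12)&(y>-.27)
q=P[g];print(len(q),q.min(0),q.max(0))
c=q.mean(0);n=np.linalg.svd(q-c,full_matrices=False)[2][2];n*=-np.sign(n[0]);print("front n",n.round(3),"yaw",np.degrees(np.arctan2(-n[1],-n[0])),"tilt",np.degrees(np.arcsin(n[2])))
h=np.array([.9877,-.1564]);a=(q[:,:2]-[.566,-.1955])@h;l=(q[:,:2]-[.566,-.1955])@[.1564,.9877]
lo=q[:,2]<.04;print("low edge a",np.percentile(a[lo],[1,10,50]),"l",np.percentile(l[lo],[1,99]),"all l",np.percentile(l,[.5,99.5]))
# plane at z=.03
p=(n@c-n[2]*.03-n[1]*-.1955-n[0]*.566)/(n[:2]@h);print("edge a at z=.03 on axis",p)
E
```

```text
9.975 [ 0.4095 -0.1779  0.0243] [-0.3  0.3 -1.4] 0.01982734345701406 [[0.0058, 0.9848, -0.1735], [-0.0042, -0.1735, -0.9848], [-1.0, 0.0065, 0.0032]]Traceback (most recent call last):
  File "<stdin>", line 6, in <module>
    return umr_minimum(a, axis, None, out, keepdims, initial, where)
ValueError: zero-size array to reduction operation minimum which has no identity
```

View pics/w7.png

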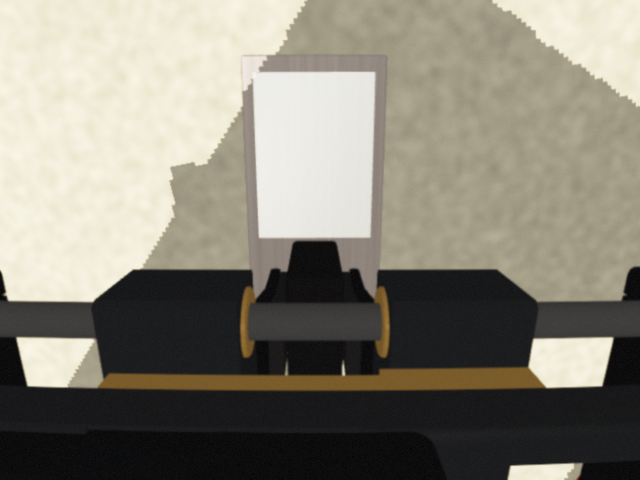

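The wrist view shows the mirror held straight, tip at row 55, and the bench ahead is clear. Now correcting sideways and in yaw, setting it down and advancing to just before the unit.

Request:
arm_command --pt "0.3 0 -0.7 -0.017 0.003 -0.007 1.5" --pt "0.3 1.2 0 0 0 0 1.5" --pt "0 1.2 0 0 0 0 1.5" --pt "0 0 0 0 0 0 1.5" --pt "0 0 0 0 0 0 1.5"

```text
time: 10.65
position: [0.4372, -0.1741, 0.0176]
tool_rot: [-0.536, -0.461, 0.536, -0.461]
ft_force: [0.0, 0.5, -2.6]
grip_width: 0.0194
```

```bash
python3 st.py
python3 - <<'E'
from h import *
h=np.array([.9877,-.1564])
def al(p):
    e=np.atleast_2d(p)[:,:2]-[.566,-.1955];return np.c_[e@h,e@[.1564,.9877]]*1000
o=robot.get_obs();print("tcp a,l",al(o["position"]))
out=[]
for n in("side","scene"):
    im,d,K,k1,M=cam(n);P=cloud(d,K,k1,M);A=al(P.reshape(-1,3)).reshape(480,640,2);z=P[...,2]
    g=(d>0)&(im.max(2)<120)&(abs(A[...,1])<47)&(A[...,0]>-32)&(A[...,0]<60)&(z>.012)&(z<.15)
    if n=="side":
        q=P[g&(A[...,0]<(z*1000-30)*.577-5)]
        c=q.mean(0);nn=np.linalg.svd(q-c,full_matrices=False)[2][2];nn*=-np.sign(nn[0])
        print("front n yaw",np.degrees(np.arctan2(-nn[1],-nn[0])),"tilt",np.degrees(np.arcsin(nn[2])),len(q))
        m=z[g];e=A[g];k=(m<.045)&(m>.026)&(e[:,0]<-5);print("low edge a pct",np.percentile(e[k][:,0],[2,10,30]),"l",np.percentile(e[k][:,1],[1,99]))
    cv2.imwrite(f"pics/{n}8.png",im);out.append(im[150:350,300:560] if n=="side" else im[180:380,180:440])
im=cam("wrist")[0]
cv2.imwrite("pics/v8.png",np.hstack([cv2.resize(out[0],(520,400)),cv2.resize(im[:300],(280,131*3//1))[:400] if 0 else np.vstack([cv2.resize(im[:300],(280,131)),cv2.resize(out[1],(280,269))])]))
E
```

```text
10.65 [ 0.4372 -0.1741  0.0176] [ 0.   0.5 -2.6] 0.019417005933969587 [[-0.0004, 0.9887, -0.1499], [-0.0003, -0.1499, -0.9887], [-1.0, -0.0003, 0.0004]]
tcp a,l [[-130.59415784    0.98248556]]
front n yaw -8.088224246285973 tilt 32.211510996653644 5719
low edge a pct [-21.73150326 -20.53789415 -18.85735068] l [-46.37011975  38.34348935]
```

View pics/v8.png

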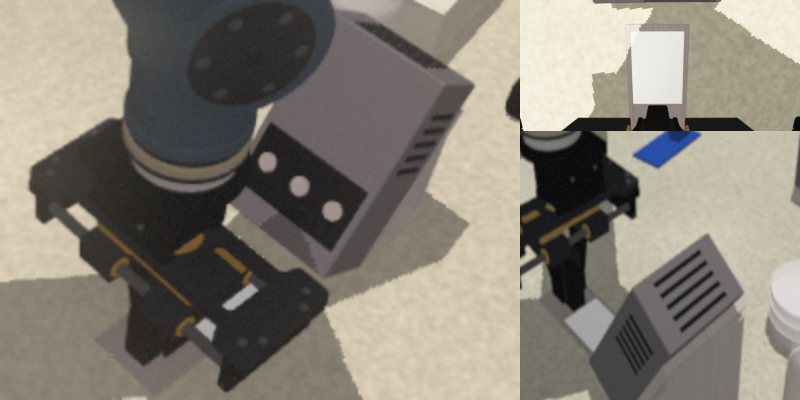

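The tip is about 10 mm before the raised front edge and laterally centred: in the wrist inset the unit edge spans 592-718 and the blade is centred at 658. Lowering to the bench and sliding in about 47 mm.

Request:
arm_command --pt "0.22 0 0.1 0 0 0 1.5" --pt "0 0 0 0 0 0 1.5" --pt "0 0.8 0 0 0 0 1.5" --pt "0 0.8 0 0 0 0 1.5" --pt "0 0.8 0 0 0 0 1.5" --pt "0 0 0 0 0 0 1.5"

```text
time: 11.55
position: [0.4621, -0.1794, 0.0156]
tool_rot: [-0.536, -0.46, 0.537, -0.461]
ft_force: [0.5, 0.1, -1.5]
grip_width: 0.02
```

```bash
cat >> st.py <<'E'
e=o["position"][:2]-[.566,-.1955];print("a,l",e@[.9877,-.1564],e@[.1564,.9877])
E
python3 st.py
```

```text
11.55 [ 0.4621 -0.1794  0.0156] [ 0.5  0.1 -1.5] 0.01997782510392319 [[0.0001, 0.9885, -0.1512], [-0.0006, -0.1512, -0.9885], [-1.0, 0.0002, 0.0006]]
a,l -0.10515328830696852 -0.0003999126041400183
```

Request:
arm_command --pt "0.06 0.7 0 0 0 0 1.5" --pt "0 0.7 0 0 0 0 1.5" --pt "0 0.7 0 0 0 0 1.5" --pt "0 0.1 0 0 0 0 1.5" --pt "0 0 0 0 0 0 1.5"

```text
time: 12.18
position: [0.4832, -0.1818, 0.0152]
tool_rot: [-0.536, -0.462, 0.537, -0.46]
ft_force: [-1.4, -0.3, 1.1]
grip_width: 0.0198
```

```bash
python3 st.py; python3 -c "
from h import *
im,d,K,k1,M=cam('wrist');P=cloud(d,K,k1,M)
e=P[...,:2]-[.566,-.1955];a=e@[.9877,-.1564];l=e@[.1564,.9877];z=P[...,2]
print('edge: '); 
for u in (250,310,370):
  col=[(v,round(a[v,u]*1000),round(z[v,u]*1000)) for v in range(0,240,12)];print(u,col)
cv2.imwrite('pics/w9.png',im)"
```

```text
12.175 [ 0.4832 -0.1818  0.0152] [-1.4 -0.3  1.1] 0.019810403338520147 [[-0.0038, 0.9886, -0.1506], [0.0014, -0.1506, -0.9886], [-1.0, -0.0039, -0.0009]]
a,l -0.08388126470598353 0.0006142610029542908
edge: 
250 [(0, 12, 85), (12, 10, 82), (24, 8, 78), (36, 6, 76), (48, 4, 74), (60, 2, 70), (72, 0, 65), (84, -3, 62), (96, -6, 58), (108, -9, 53), (120, -12, 46), (132, -16, 40), (144, -20, 35), (156, -27, 2), (168, -32, 2), (180, -37, 3), (192, -42, 3), (204, -48, 2), (216, -53, 3), (228, -58, 3)]
310 [(0, 12, 84), (12, 10, 83), (24, 8, 79), (36, 6, 77), (48, 4, 76), (60, 2, 72), (72, -1, 69), (84, -3, 66), (96, -6, 57), (108, -9, 52), (120, -12, 47), (132, -16, 39), (144, -20, 32), (156, -26, 3), (168, -31, 4), (180, -36, 4), (192, -42, 4), (204, -47, 3), (216, -52, 4), (228, -58, 2)]
370 [(0, 11, 86), (12, 10, 82), (24, 8, 79), (36, 6, 76), (48, 4, 72), (60, 2, 69), (72, 0, 66), (84, -3, 62), (96, -6, 57), (108, -9, 52), (120, -12, 45), (132, -16, 40), (144, -20, 33), (156, -26, 4), (168, -31, 3), (180, -36, 4), (192, -42, 3), (204, -47, 3), (216, -52, 3), (228, -58, 2)]
```

View pics/w9.png

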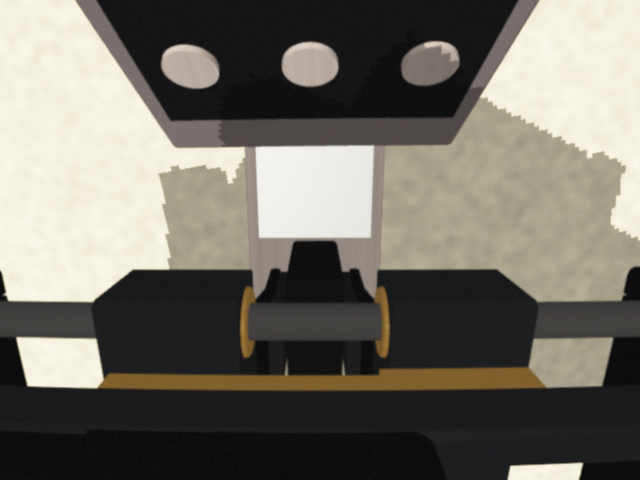

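The blade is under the raised front, square and centred. The edge is at row 147 and the blade spans 246-384 within 175-450. It is about 36 mm in, so I add a little more, release and rise straight up.

Request:
arm_command --pt "0 0.3 0 0 0 0 1.5" --pt "0 0 0 0 0 0 1.5" --pt "0 0 0 0 0 0 4" --pt "0 0 0 0 0 0 4" --pt "0 0 0 0 0 0 4" --pt "0 0 0 0 0 0 4"

```text
time: 12.98
position: [0.4868, -0.1826, 0.0152]
tool_rot: [-0.536, -0.462, 0.537, -0.46]
ft_force: [-1.1, 0.1, -0.7]
grip_width: 0.0393
```

```bash
python3 st.py
```

```text
12.975 [ 0.4868 -0.1826  0.0152] [-1.1  0.1 -0.7] 0.03929378284755784 [[-0.0027, 0.9885, -0.1509], [0.001, -0.1509, -0.9886], [-1.0, -0.0028, -0.0006]]
a,l -0.0802896327037957 0.00038483457861613176
```

Request:
arm_command --pt "-2 0 0 0 0 0 4" --pt "-3 -0.2 0 0 0 0 4" --pt "-4 -1 0 0 0 0 4" --pt "-4 -2 -4 0 0 0 4" --pt "-2 0 -6 0 0 0 4" --pt "0 0 -6 0 0 0 4" --pt "0 0 0 0 0 0 4"

```text
time: 13.85
position: [0.481, -0.0168, 0.1706]
tool_rot: [0.538, 0.46, -0.536, 0.46]
ft_force: [-0.2, -1.2, -0.6]
grip_width: 0.0397
```

```bash
python3 st.py
python3 - <<'E'
from h import *
for n in("side","scene"):
    im,d,K,k1,M=cam(n);P=cloud(d,K,k1,M);e=P[...,:2]-[.566,-.1955];a=(e@[.9877,-.1564])*1000;l=(e@[.1564,.9877])*1000;z=P[...,2]
    cv2.imwrite(f"pics/{n}10.png",im)
    g=(d>0)&(abs(z-.051)<.006)&(a<-45)&(a>-130)&(abs(l)<25)
    r=cv2.minAreaRect(np.c_[a[g],l[g]].astype(np.float32));print(n,"handle a,l",r,g.sum())
    g=(d>0)&(im.max(2)<120)&(abs(l)<47)&(a>-32)&(a<-5)&(z>.026)&(z<.045);print("edge a",np.percentile(a[g],[2,10]))
    t=(d>0)&(abs(z-.16)<.01)&(np.hypot(P[...,0]-.5916,P[...,1]-.2603)<.08)
    print("twin",cv2.minAreaRect(P[t][:,:2].astype(np.float32)*1000))
    t=(d>0)&(a>55)&(a<120)&(abs(l)<55)&(z>.13)&(z<.175)&(a*.5+z*866>172);print("top",a[t].min(),a[t].max(),z[t].min(),z[t].max())
E
```

```text
13.85 [ 0.481  -0.0168  0.1706] [-0.2 -1.2 -0.6] 0.0396975208777318 [[0.0015, 0.988, -0.1543], [0.0013, -0.1543, -0.988], [-1.0, 0.0013, -0.0015]]
a,l -0.11192980795847984 0.16321094797755692
side handle a,l ((-83.58683776855469, -1.0440635681152344), (20.661436080932617, 44.94308853149414), 88.66181182861328) 444
edge a [-21.7180666  -20.52360828]
twin ((593.491943359375, 263.3294677734375), (103.3274917602539, 63.40739822387695), 78.92703247070312)
top 58.23792478590886 113.7076811062199 0.13497454356968808 0.16792745174040058
scene handle a,l ((-80.95571899414062, -2.2001705169677734), (21.24127197265625, 46.4874267578125), 89.74732208251953) 419Traceback (most recent call last):
  File "<stdin>", line 7, in <module>
    return _quantile_unchecked(
        a, q, axis, out, overwrite_input, method, keepdims, weights)
    return _ureduce(a,
                    func=_quantile_ureduce_func,
    ...<5 lines>...
                    overwrite_input=overwrite_input,
                    method=method)
    r = func(a, **kwargs)
    result = _quantile(arr,
                       quantiles=q,
    ...<2 lines>...
                       out=out,
                       weights=wgt)
    slices_having_nans = np.isnan(arr[-1, ...])
                                  ~~~^^^^^^^^^
IndexError: index -1 is out of bounds for axis 0 with size 0
```

View pics/side10.png

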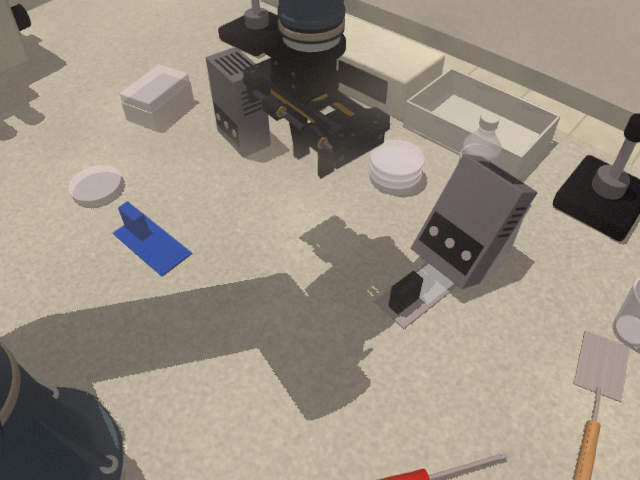

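The side view shows the mirror at (420,290) under the raised front and the unit leaning at (475,220). The twin at (240,100) is in its place and the gripper is clear of everything. Handing in.

```bash
python3 -c "
from rig import workorder;print(workorder.hand_in())"
```

```text
the job is handed in; nothing more can be done
None
```

The unit was tipped back onto its rest. The mirror was then taken by its handle, slid in under the middle of the raised front, released and left lying. I handed in at about 14 s of robot time with the gripper clear.

- **Mirror:** It is about 37–40 mm under the raised front edge, out of the unit's 52 mm level depth when leaning. It sits within about 2 mm of the middle and is square to the unit within about 2°.
- **Unit:** Its top face and bottom front edge match a full 30° lean within 3 mm. Direct fits of the front face gave about 32°, which I put down to depth bias.
- **Twin:** It stands in its place in the last picture and nothing touched it. The last side-camera fit put it about 3 mm from the first. That fit was looser (a 103 x 63 mm outline for a 100 x 60 mm top), so I take the difference as noise.
- **Disagreements:** The cameras differed by about 4.5 mm on the handle and on the unit's starting position. I used the close wrist view for the grasp.
- **Failed check:** My last script stopped on the scene camera because the front edge is hidden from there. The edge, twin and lean readings at the end are from the side camera only.

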